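# Gauge the vegetable-cutter drive sleeves

### The arm

A 6-joint arm with a two-finger parallel gripper is mounted at the origin on the work surface. World frame = base frame: x ahead of the robot, y to its left, z up, the work surface at z = 0. Lengths are in m, angles in rad, forces in N, time in s.
With the tool pointing down it reaches from about 0.15 to 0.775 m from the base axis. Payload 6.1 kg.
Tool frame: the origin (TCP) lies midway between the tips of the shut fingers; the grasp point (between the pads) lies behind it (bot.grasp_offset is the x of the grasp point in the tool frame, in m); x points along the fingers, y is the direction in which the jaws open and shut, and the axes are right-handed (so a half turn about x gives the same grasp; the last joint's range is limited). The gripper opens to 85 mm and grips with 20 to 120 N. Pads are 22 mm wide; open, the fingers measure 114 mm over their backs; the gripper's body (76 mm by 85 mm) begins 54 mm behind the grasp point. The pads swing forward as they close: fully open they stand 13 mm farther back than shut.
Start: joints at [-1.278, 0.126, -0.04, 1.405, 0, 1.571], TCP at [0.152, -0.503, 0.194] pointing down, gripper open.
Joint ranges: [-2.72, 2.72], [-0.95, 1.95], [-1.27, 1.35], [-1.78, 2.02], [-1.46, 1.47], [-3.14, 3.14]. Speed limits (rad/s): [2.39, 2.39, 3.01, 3.14, 3.14, 3.14].

### API

Orientations are given as [roll, pitch, yaw] about the fixed x, y, z axes, in that order (R = Rz(yaw) Ry(pitch) Rx(roll)).
In Python, from workcell import bot gives the robot as it stands. Calls block until the motion is done:
- bot.movep(position, orientation): joint-space move of the TCP to a pose.
- bot.movel(position, v=0.15, frame=None, guard=None): straight line of the TCP; frame=None keeps the orientation; v is the mean speed in m/s. With guard (N) it stops when the force on the tool has changed by that much, and returns True; else False.
- bot.set_joints(angles): joint-space move.
- bot.gripper_to(opening): opening from 0.0 (shut) to 1.0 (fully open); the grip force is fixed at half the most; returns when the fingers have stopped.
- bot.pause(seconds).
- bot.ik(position, orientation): joint angles nearest the present ones, or None.
- bot.read_camera(name): name is "scene" or "top" or "wrist"; returns a dict with "image" (480x640x3 uint8, blue, green, red), "K" (3x3 intrinsics, pixels), "k1" (the pictures are not rectified: a ray, as slopes to the right and down, at radius r is drawn at 1 + k1 r^2 times it, then the intrinsics apply), "xyz" and "rotation" of the camera in the world; the wrist camera has in their place "hand_eye" (4x4, takes a point from camera to tool coordinates, whose origin is the TCP and whose axes are the tool frame's). Camera axes: x right, y down, z forward; pixel columns grow to the right and rows downward; lengths in m; the calibration is good to about 2 mm. A picture is of the moment at which its call begins: read the wrist's pose just before it. There is no depth.
A pose or a line that the arm cannot do raises bot.Unreachable and nothing moves.
- bot.close_job(): hands the job in, once; it reports no verdict.
Readings, each from a call of its own:
- bot.current_time(): time.
- bot.current_joints(): joint angles.
- bot.current_joint_vel(): joint speeds.
- bot.current_joint_torque(): joint torques, N m.
- bot.current_tool_pos(): TCP position.
- bot.current_tool_rot(): TCP orientation.
- bot.current_force(): force on the tool from outside, world axes, zero at the start.
- bot.current_torque(): the same for the moment, N m.
- bot.current_width(): opening from 0.0 (shut) to 1.0 (fully open).
Only numpy, scipy, OpenCV 4.12 (cv2) and the standard library are available. Lean on these libraries where they do the work, as an engineer would, in place of code of your own. Each camera call takes 0.05 s, during which the arm holds its last target.

### The job

The two plastic drive sleeves of the vegetable cutter need checking on the brass gauge pin. Try the black one first: set it upright over the pin's nose until it rests there, and since it will not go down, put it in the red-rimmed reject pan. Then slide the blue one all the way down the pin until it sits on the base plate, and leave it there.

Things in the scene. Friction and masses are not known exactly. Their poses are not given: they have to be found in the camera images.
- black_sleeve: black plastic drive sleeve: an upright plain tube, outside diameter 54 mm, height 55 mm, bore 20 mm right through, 0.08 to 0.15 kg, loose, standing on the white cutting board (12 mm thick). Origin: centre of its underside; z up along the bore. Too narrow for the pin: it stops with its underside about 13 mm below the pin's tip.
- blue_sleeve: blue plastic drive sleeve: an upright plain tube, outside diameter 54 mm, height 55 mm, bore 40 mm right through, 0.05 to 0.10 kg, loose, standing on the same white cutting board. Origin: centre of its underside; z up along the bore. It fits over the pin with 6 mm to spare all round.
- gauge: the pin gauge, fixed to the counter: a dark steel base plate 100 x 100 x 12 mm with an upright brass pin of 28 mm diameter in its middle. The pin runs straight for 50 mm above the plate, then tapers over 20 mm to a blunt tip of 6 mm diameter; the tip is 82 mm above the counter. Origin: centre of the plate's underside (on the pin's axis, at counter height); z up along the pin. A sleeve that is fully down has its underside on the plate, 12 mm above this origin.
- reject_pan: the reject pan, fixed to the counter: open rectangular steel pan with a red rim, 176 mm (its x) by 162 mm (its y) and 60 mm high (rim about 188 x 174 mm), walls and floor 3 mm thick. Origin: centre of its underside; z up.
Things that resemble listed ones, but are neither listed nor needed, are in the scene too. Leave any pink or purple look-alike of the black_sleeve alone.

How it is judged:
By the outcome, as a careful person would: the job done as asked, in the order asked, and still so for the second after the job is handed in, with the robot touching nothing.
It also fails if it takes over 67 s, if anything falls off the work surface, if the arm or the gripper's body presses on something with over 40 N, if the wrist force passes 120 N, or if a joint passes its speed limit or range.

## Working session

There is one attempt and no reset: what is moved stays moved. The work goes in short steps, each a Python script; the robot and the scene stay as the last script left them, time stands still between calls to the robot, and variables do not carry over. Pictures are saved under pics/ and viewed, and the job is handed in when it is done.

```bash
mkdir -p pics; ls; python3 - <<'E'
from workcell import bot
import cv2
for n in ["scene","top","wrist"]:
    r=bot.read_camera(n); cv2.imwrite(f"pics/{n}0.png",r["image"])
    print(n,{k:v for k,v in r.items() if k!="image"})
print(bot.current_time(),bot.grasp_offset,bot.current_tool_pos(),bot.current_tool_rot(),bot.current_width())
E
```

```text
pics
scene {'K': array([[618.91610623,   0.        , 314.82850591],
       [  0.        , 618.91610623, 245.99101593],
       [  0.        ,   0.        ,   1.        ]]), 'k1': -0.051026479518134896, 'xyz': array([1.01716943, 0.55766416, 0.91277949]), 'rotation': array([-2.44329013,  0.00713325,  2.41154071])}
top {'K': array([[557.11927756,   0.        , 315.41866802],
       [  0.        , 557.11927756, 230.33081365],
       [  0.        ,   0.        ,   1.        ]]), 'k1': 0.012940548531149242, 'xyz': array([ 0.3152262 , -0.00666008,  1.06639792]), 'rotation': array([-2.94299904,  0.00903848, -1.54311081])}
wrist {'K': array([[336.92620825,   0.        , 315.80273555],
       [  0.        , 336.92620825, 236.60159174],
       [  0.        ,   0.        ,   1.        ]]), 'k1': -0.015146036234680318, 'hand_eye': array([[ 1.21243497e-03, -2.72544005e-01,  9.62142555e-01,
        -1.79630583e-01],
       [ 9.99999252e-01,  1.74065009e-04, -1.21083272e-03,
        -8.95031036e-05],
       [ 1.62529846e-04,  9.62143303e-01,  2.72544012e-01,
        -6.81403323e-02],
       [ 0.00000000e+00,  0.00000000e+00,  0.00000000e+00,
         1.00000000e+00]])}
0.15 -0.0187 [ 0.15142462 -0.50230401  0.19349431] [-1.60468045  1.56953184  1.82968004] 0.9980019562011866
```

View pics/scene0.png

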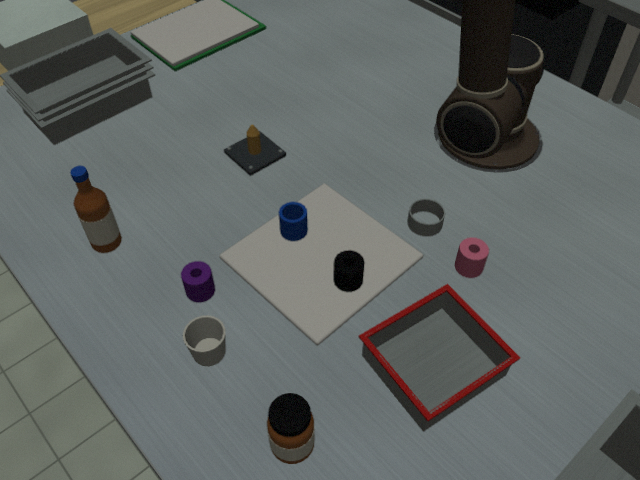

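View pics/top0.png

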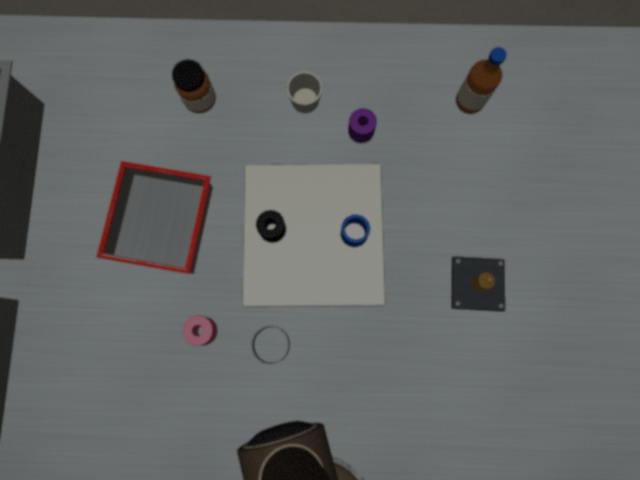

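The scene view has the black sleeve at about (349,271), blue at (293,221), the gauge pin tip at (252,130) and the red pan near (438,355). In the top view they are at black (270,226), blue (355,230), pin (486,281) and pan (155,218). The pink and purple tubes are look-alikes, so I'll leave those alone.

```bash
cat > h.py <<'E'
import numpy as np, cv2
from scipy.spatial.transform import Rotation as Ro
def pose(r,tool=None):
    if "hand_eye" in r:
        p,o=tool; T=np.eye(4); T[:3,:3]=Ro.from_euler('xyz',o).as_matrix(); T[:3,3]=p
        T=T@r["hand_eye"]; return T[:3,:3],T[:3,3]
    return Ro.from_euler('xyz',r["rotation"]).as_matrix(),np.array(r["xyz"])
def rays(r,px,tool=None):
    R,c=pose(r,tool); px=np.asarray(px,float).reshape(-1,1,2)
    n=cv2.undistortPoints(px,r["K"],np.array([r["k1"],0,0,0,0.]))[:,0]
    d=np.c_[n,np.ones(len(n))]@R.T
    return c,d
def onz(r,px,z,tool=None):
    c,d=rays(r,px,tool); return c+d*((z-c[2])/d[:,2])[:,None]
def tri(L):
    A=np.zeros((3,3));b=np.zeros(3);q=[]
    for c,d in L:
        d=d/np.linalg.norm(d);P=np.eye(3)-np.outer(d,d);A+=P;b+=P@c;q.append((P,c))
    x=np.linalg.solve(A,b); return x,[np.linalg.norm(P@(x-c)) for P,c in q]
def blob(m,seed):
    n,l,s,ce=cv2.connectedComponentsWithStats(m.astype(np.uint8))
    i=min((i for i in range(1,n) if s[i,4]>15),key=lambda i:np.hypot(*(ce[i]-seed)))
    cs,_=cv2.findContours((l==i).astype(np.uint8),cv2.RETR_EXTERNAL,cv2.CHAIN_APPROX_NONE)
    return cv2.convexHull(max(cs,key=cv2.contourArea)),s[i]
def cen(h):
    M=cv2.moments(h);return np.array([M['m10']/M['m00'],M['m01']/M['m00']])
E
python3 - <<'E'
from workcell import bot
from h import *
S=bot.read_camera("scene");T=bot.read_camera("top")
def masks(im):
    hsv=cv2.cvtColor(im,cv2.COLOR_BGR2HSV);h,s,v=[hsv[...,i].astype(int) for i in range(3)]
    return dict(blue=(h>100)&(h<125)&(s>150)&(v>50),black=(v<45),red=((h<6)|(h>174))&(s>150)&(v>70),brass=(h>8)&(h<25)&(s>120)&(v>50),
      plate=(v<75)&(s<140), board=(s<40)&(v>110))
ms,mt=masks(S["image"]),masks(T["image"])
for n,a,b,ss in [("blue",(293,221),(355,230),0),("black",(349,271),(270,226),0),("brass",(253,140),(485,281),0),("red",(438,355),(155,218),0),("plate",(255,152),(478,284),0),("board",(320,260),(314,235),0)]:
    h1,s1=blob(ms[n],a);h2,s2=blob(mt[n],b)
    c1,c2=cen(h1),cen(h2)
    x,e=tri([(rays(S,c1)[0],rays(S,c1)[1][0]),(rays(T,c2)[0],rays(T,c2)[1][0])])
    print(n,c1.round(1),s1,c2.round(1),s2,x.round(4),np.round(e,4))
    if n in("red","plate"):
        z=.06 if n=="red" else .012
        for C,h in((S,h1),(T,h2)):
            q=onz(C,h[:,0],z)[:,:2].astype(np.float32); print(cv2.minAreaRect(q*1000))
E
```

```text
blue [292.3 214.1] [279 202  28  26 303] [354.9 229.5] [342 216  27  28 248] [ 0.5222 -0.0659  0.0591] [0.0016 0.0016]
black [348.3 270.4] [ 334  251   30   40 1035] [270.8 225.9] [257 211  28  31 612] [0.5278 0.0919 0.0423] [0.0007 0.0007]
brass [253.4 140.3] [247 125  14  30 295] [483.5 281.3] [473 273  21  17 253] [ 0.4336 -0.3027  0.0407] [0.0004 0.0004]
red [438.2 350.4] [ 359  284  161  137 2197] [154.5 217.1] [  97  162  113  111 1592] [0.5374 0.3092 0.0503] [0.0011 0.0011]
((538.5748291015625, 306.71453857421875), (174.09024047851562, 187.5271453857422), 81.4444808959961)
((536.86962890625, 307.0031433105469), (173.84593200683594, 185.06365966796875), 81.50057220458984)
plate [254.5 152.7] [ 224  131   62   45 1292] [477.6 283.6] [ 451  256   54   56 2506] [ 0.4336 -0.3022  0.0056] [0.0005 0.0005]
((436.8233642578125, -298.41485595703125), (108.34783172607422, 103.26799774169922), 88.45618438720703)
((433.11767578125, -299.54083251953125), (99.86323547363281, 99.73501586914062), 87.73408508300781)
board [329.2 242.3] [     0      0    640    480 207314] [318.8 242.1] [    24     23    616    442 140703] [0.4997 0.0047 0.0226] [0.004 0.004]
```

View pics/wrist0.png

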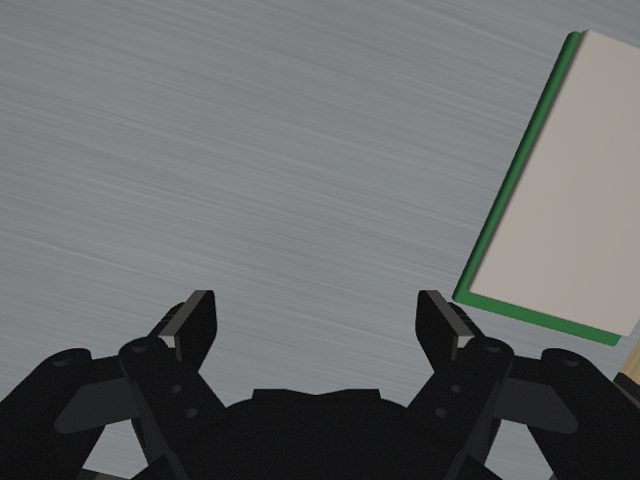

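```bash
cat >> h.py <<'E'
import os
def down(az): return [0,np.pi/2,az-np.pi/2]
def az(p): return np.arctan2(p[1],p[0])
def shot(bot,n,name):
    t=(bot.current_tool_pos(),bot.current_tool_rot()); r=bot.read_camera(n); cv2.imwrite(f"pics/{name}.png",r["image"]); return r,t
E
python3 - <<'E'
from workcell import bot
from h import *
S=bot.read_camera("scene");T=bot.read_camera("top")
L=[]
for C,seed in((S,(293,221)),(T,(355,230))):
    hsv=cv2.cvtColor(C["image"],cv2.COLOR_BGR2HSV)
    m=(hsv[...,0]>100)&(hsv[...,0]<130)&(hsv[...,1]>110)
    h,s=blob(m,seed);c=cen(h);o,d=rays(C,c);L.append((o,d[0]));print(c,s)
print(tri(L))
B=np.array([.528,.092]);
for p,z in((B,.17),(B,.03),((.522,-.066),.03),((.433,-.301),.03),((.433,-.301),.16),((.5375,.307),.03),((.5375,.307),.16)):
    print(p,z,np.round(bot.ik([*p,z],down(az(p))),2))
bot.gripper_to(1.0)
bot.movep([*B,.17],down(az(B)))
shot(bot,"wrist","w1"); print(bot.current_time(),bot.current_tool_pos(),bot.current_joints())
E
```

```text
[292.87471783 220.66008277] [279 202  28  39 919]
[354.93648335 229.83656081] [342 215  28  31 381]
(array([ 0.52373716, -0.06564821,  0.04268534]), [np.float64(5.8809735326259374e-05), np.float64(5.880973532621635e-05)])
[0.528 0.092] 0.17 [ 0.17  0.15 -0.07  1.36  0.    1.57]
[0.528 0.092] 0.03 [ 0.17  0.2  -0.32  1.05  0.    1.57]
(0.522, -0.066) 0.03 [-0.13  0.18 -0.34  1.05  0.    1.57]
(0.433, -0.301) 0.03 [-0.61  0.18 -0.34  1.05  0.    1.57]
(0.433, -0.301) 0.16 [-0.61  0.13 -0.11  1.33  0.    1.57]
(0.5375, 0.307) 0.03 [ 0.52  0.35 -0.12  1.1   0.    1.57]
(0.5375, 0.307) 0.16 [0.52 0.31 0.11 1.38 0.   1.57]
3.1167 [0.52810449 0.09118642 0.17002819] [ 1.71105675e-01  1.47248364e-01 -6.72835366e-02  1.35627905e+00
 -2.00056160e-04  1.57082797e+00]
```

View pics/w1.png

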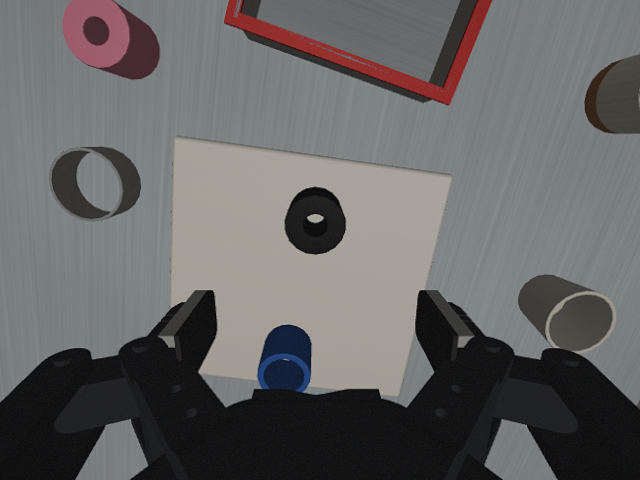

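The wrist view shows the black sleeve centred at (316,220) between the fingers, with blue lower down at (285,360). I'll cross-check both positions from this view and then grasp the black one.

```bash
python3 - <<'E'
from workcell import bot
from h import *
r,t=shot(bot,"wrist","w1b")
im=r["image"];hsv=cv2.cvtColor(im,cv2.COLOR_BGR2HSV)
h,s=blob(hsv[...,2]<60,(316,222));print(s,onz(r,cen(h),.0405,t))
h,s=blob((hsv[...,0]>100)&(hsv[...,0]<130)&(hsv[...,1]>110),(285,358));print(s,onz(r,cen(h),.0405,t))
B=np.array([.528,.092]);f=[*B,.17]
print(bot.movel([*B,.030],v=.12,guard=15))
bot.gripper_to(0.0); print(bot.current_width(),bot.current_force())
shot(bot,"wrist","w2")
bot.movel([*B,.18],v=.15)
shot(bot,"wrist","w3"); print(bot.current_width(),bot.current_force(),bot.current_time())
E
```

```text
[ 285  187   60   67 3020] [[0.52657934 0.08816699 0.0405    ]]
[ 258  325   53   68 2934] [[ 0.52156975 -0.06707052  0.0405    ]]
False
0.002753121169126346 [-0.32330911 -0.80967164 -0.01759874]
-0.000174290426750729 [ 0.00754918 -0.25694288  0.19486488] 6.5
```

View pics/w3.png

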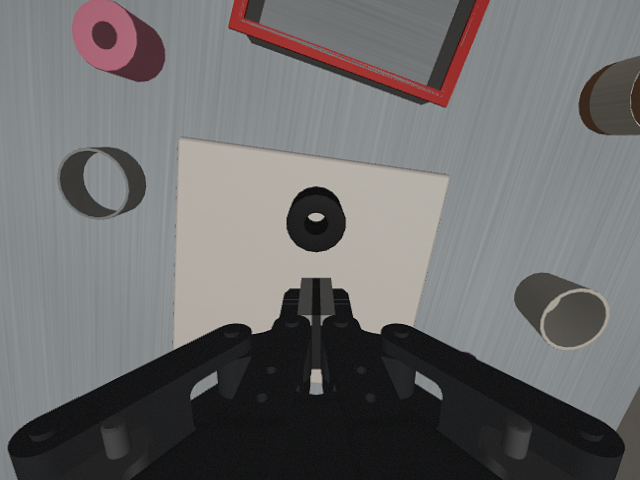

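View pics/w2.png

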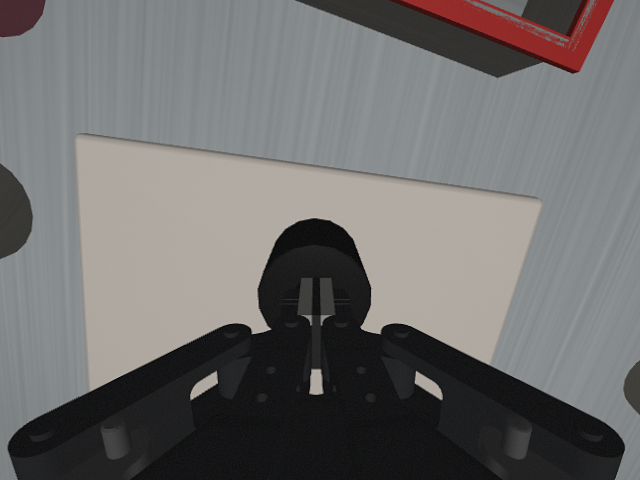

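```bash
python3 - <<'E'
from workcell import bot
from h import *
print(bot.current_tool_pos(),bot.current_tool_rot(),bot.current_joints())
shot(bot,"scene","s1");shot(bot,"top","t1")
E
```

```text
[0.52741998 0.09191693 0.17887757] [-1.58336302  1.56892326 -2.9816362 ] [ 1.72528988e-01  1.47394104e-01 -4.78000939e-02  1.37747505e+00
  2.35485900e-05  1.57080214e+00]
```

View pics/s1.png

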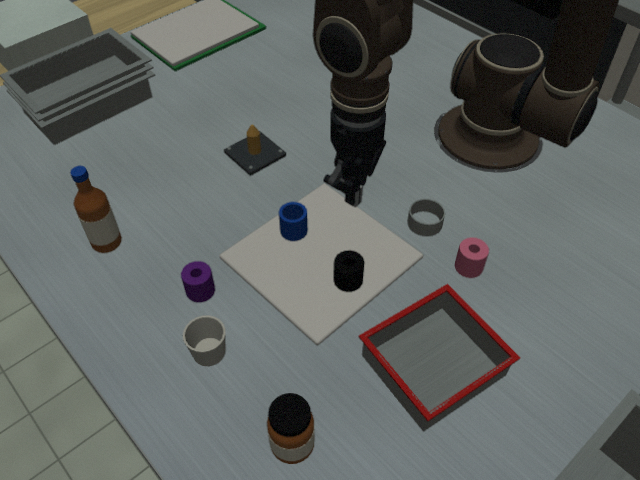

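The fingers shut fully (width 0) without holding the sleeve, which hasn't moved in the scene view (349,271). I need to know why before retrying, so I'll open, descend, and check the actual pose before closing.

```bash
python3 - <<'E'
from workcell import bot
from h import *
print(bot.gripper_to(1.0),bot.current_width())
B=np.array([.5275,.0905])
print(bot.movel([*B,.030],v=.12)); print(bot.current_tool_pos(),bot.current_tool_rot(),bot.current_time())
bot.pause(.3); print(bot.current_tool_pos(),bot.current_force(),bot.current_width())
shot(bot,"wrist","w4");shot(bot,"scene","s4")
E
```

```text
False 1.0001225515421155
False
[0.52811322 0.0906086  0.03078445] [1.58131991 1.56941554 0.18303762] 8.7833
[0.52773619 0.09052466 0.03031471] [ 0.96482666 -0.36262332  0.35695944] 0.9971350822818645
```

View pics/w4.png

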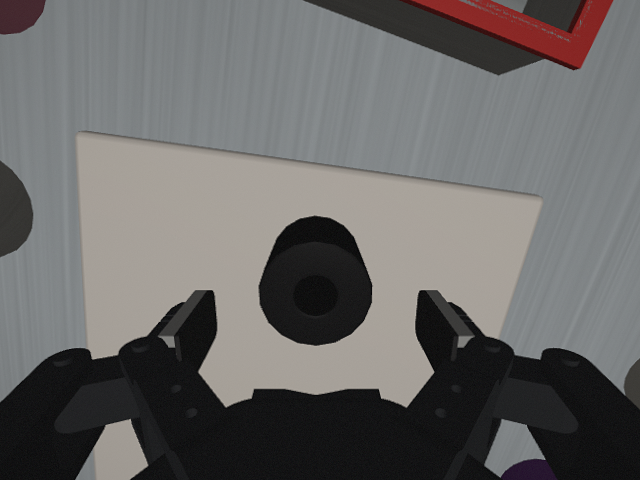

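View pics/s4.png

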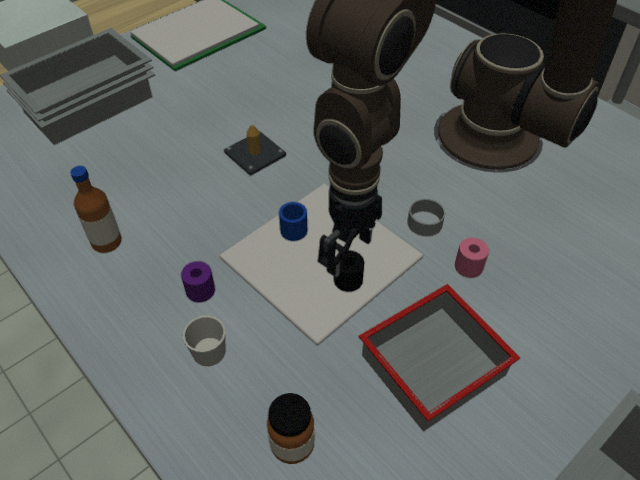

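```bash
python3 - <<'E'
import cv2,numpy as np
a=cv2.imread("pics/s1.png")[130:230,290:420];b=cv2.imread("pics/s4.png")[190:300,290:420]
f=lambda x:cv2.resize(cv2.convertScaleAbs(x,alpha=2,beta=30),(400,340),interpolation=cv2.INTER_CUBIC)
cv2.imwrite("pics/c1.png",np.hstack([f(a),f(b)]))
from h import *
from workcell import bot
S=bot.read_camera("scene")
R,c=pose(S)
def proj(p):
    q=R.T@(np.array(p)-c);n=q[:2]/q[2];n*=1+S["k1"]*(n@n);return n*618.9+[314.8,246]
print(proj([.5274,.0919,.1789]),proj([.5277,.0905,.030]),proj([.5277,.0905,.043]),proj([.5277,.0905,.08]),bot.current_width())
E
```

```text
[351.8381981  218.36384341] [347.96085554 274.24498487] [348.20991476 269.79836966] [348.943149   256.68836699] 0.9987935505930973
```

View pics/c1.png

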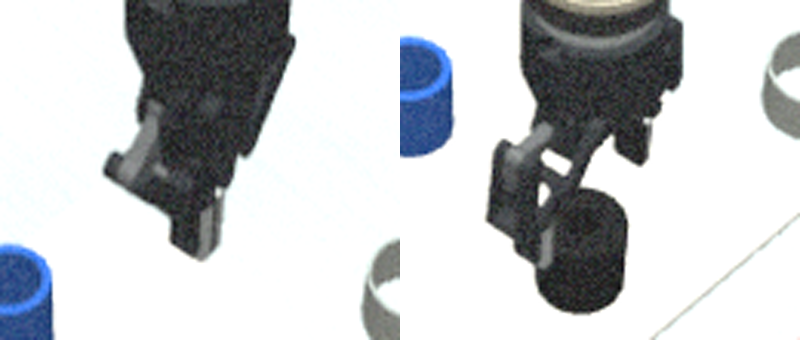

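View pics/t1.png

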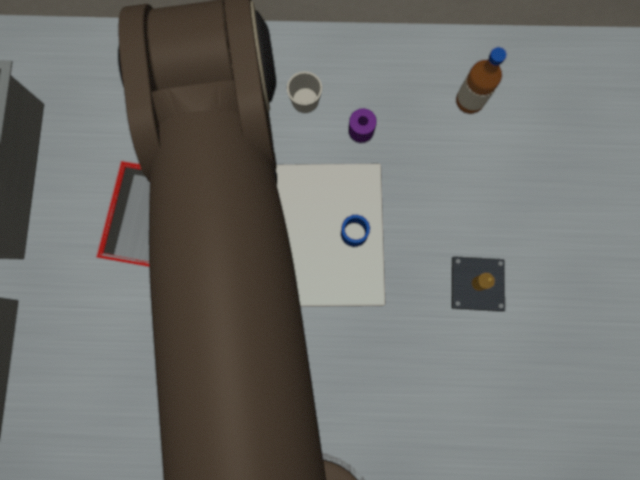

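The fingers closed above the sleeve without touching it, at a TCP height where they should have straddled it. In both cameras the real fingertips sit roughly 40 mm higher than the reported TCP, with perhaps a sideways offset too. Rather than guess, I'll probe the board with shut fingers in the clear space between the sleeves.

```bash
python3 - <<'E'
from workcell import bot
from h import *
p=bot.current_tool_pos(); bot.movel([p[0],p[1],.10],v=.2)
bot.gripper_to(0.0)
P=np.array([.50,.013])
bot.movep([*P,.07],down(az(P)))
print(bot.current_tool_pos(),bot.current_time())
print(bot.movel([*P,-.035],v=.04,guard=5),bot.current_tool_pos(),bot.current_force(),bot.current_time())
shot(bot,"wrist","w5");shot(bot,"scene","s5")
print(bot.current_tool_pos(),bot.current_tool_rot(),bot.current_force())
E
```

```text
[0.49957003 0.01220349 0.06985225] 10.9417
True [ 0.49995343  0.0130184  -0.0251342 ] [-1.07171697  0.00876317  5.83255   ] 13.0333
[ 0.49996772  0.01300189 -0.02514022] [-1.41009826  1.57074924 -2.95488507] [-1.03282915 -0.29364839  6.64359578]
```

View pics/w5.png

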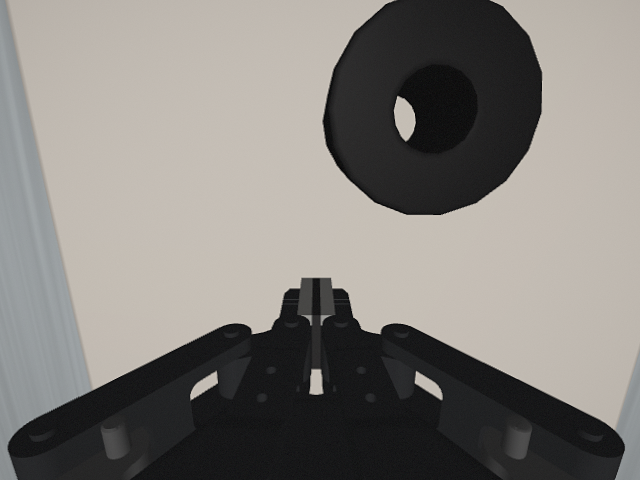

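View pics/s5.png

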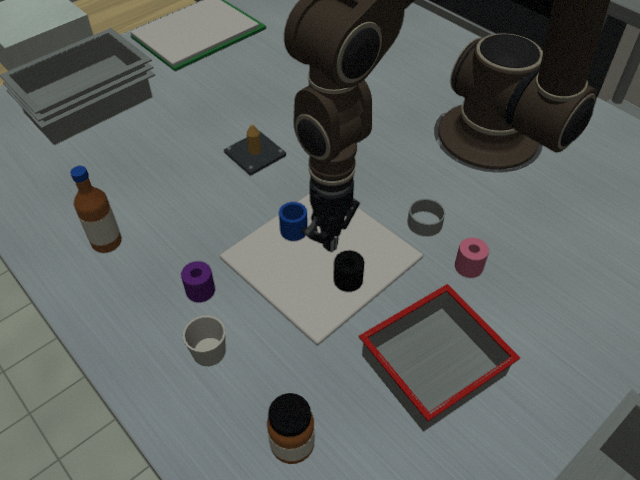

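The board probe made contact at TCP z = −0.025, where 0.012 was expected, so the real tips are about 37 mm short of the reported TCP. The wrist view shows the fingertip edge at (317,278). I'll use that to get the lateral offset.

```bash
python3 - <<'E'
from workcell import bot
from h import *
r,t=shot(bot,"wrist","w5b")
c=cv2.resize(r["image"][260:400,250:390],(560,560),interpolation=cv2.INTER_CUBIC);cv2.imwrite("pics/c5w.png",cv2.convertScaleAbs(c,alpha=2.5,beta=20))
S=bot.read_camera("scene")
c=cv2.resize(S["image"][180:270,280:390],(770,560),interpolation=cv2.INTER_CUBIC);cv2.imwrite("pics/c5s.png",cv2.convertScaleAbs(c,alpha=2.5,beta=20))
R=Ro.from_euler('xyz',t[1]).as_matrix()
for px in((317,278),(317,315)): print(onz(r,px,.012,t), R.T@(onz(r,px,.012,t)[0]-t[0]))
bot.movel([.50,.013,.0],v=.1)
E
```

```text
[[0.4993593  0.02210292 0.012     ]] [-0.03714027 -0.00037326 -0.00911349]
[[0.49986224 0.00336189 0.012     ]] [-0.03714013 -0.00035788  0.00963428]
```

View pics/c5w.png

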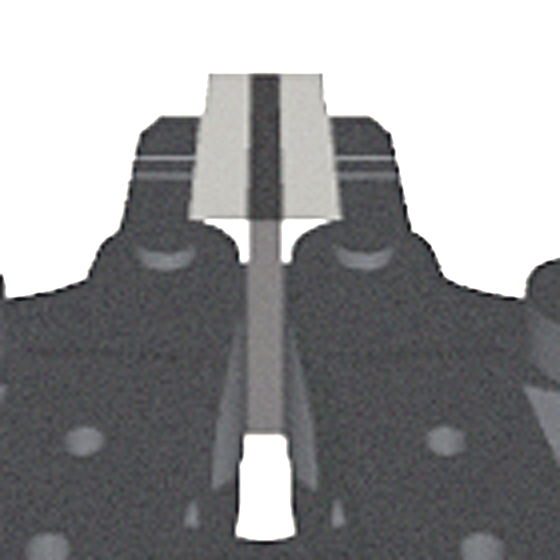

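View pics/c5s.png

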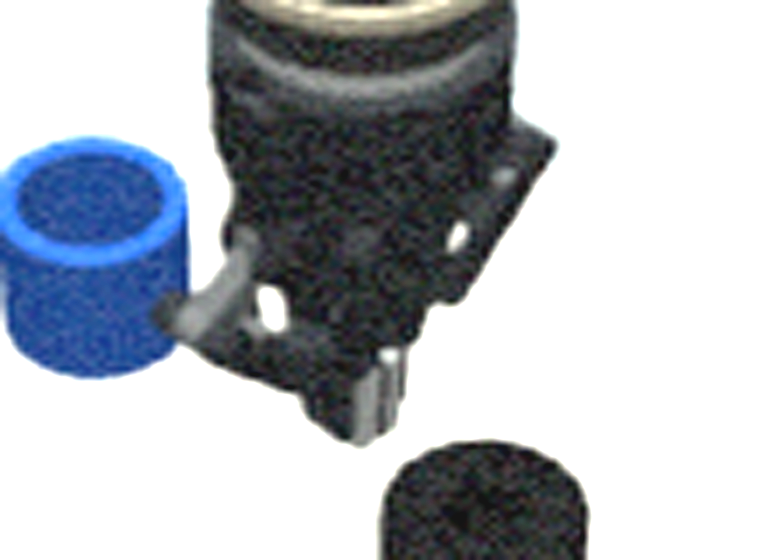

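The visible tip edge is the camera-side edge of the pad: tool z is about −9 mm and half the pad width is 11 mm. So the lateral position is fine and the offset is purely 37 mm along the finger axis. I'll redo the grasp 37 mm lower.

```bash
python3 - <<'E'
from workcell import bot
from h import *
bot.movel([.50,.013,.08],v=.2)
B=np.array([.5275,.0908])
bot.movep([*B,.08],down(az(B)))
bot.gripper_to(1.0)
print(bot.movel([*B,-.009],v=.12,guard=8),bot.current_tool_pos())
bot.gripper_to(0.0); print(bot.current_width(),bot.current_force(),bot.current_torque())
bot.movel([*B,.10],v=.15)
shot(bot,"wrist","w6");shot(bot,"scene","s6"); print(bot.current_width(),bot.current_force(),bot.current_tool_pos(),bot.current_time())
E
```

```text
False [ 0.52806423  0.09090673 -0.00834372]
0.6058582577352356 [-0.27871849 -0.73215323  6.07371864] [-0.00335923  0.20853257 -0.00216127]
0.6119211936982885 [-0.09695571  0.25135314 -1.85818779] [0.5265883  0.09065209 0.09857485] 17.675
```

View pics/w6.png

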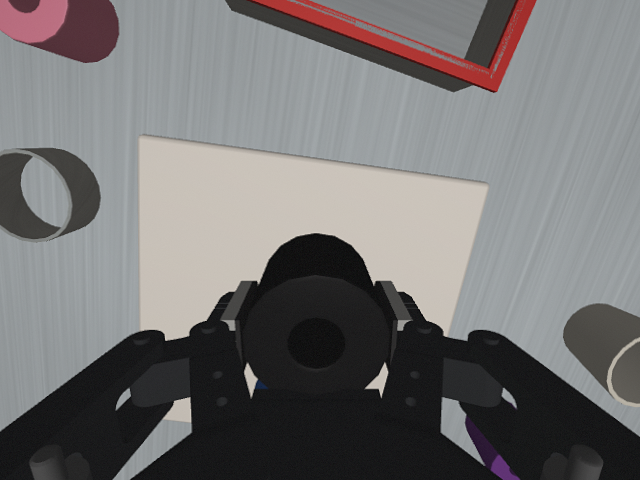

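View pics/s6.png

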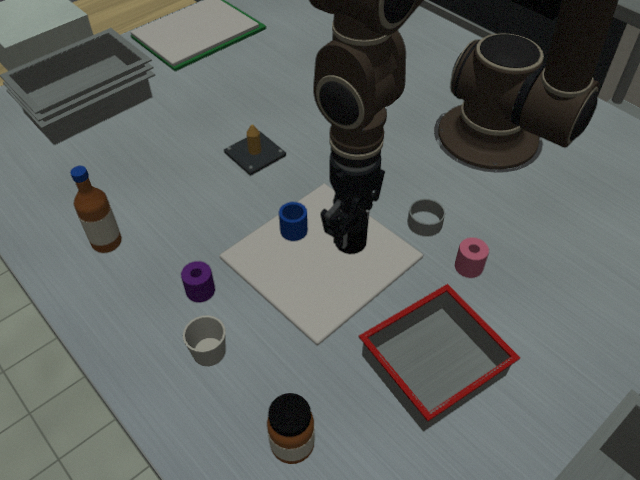

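Black is held: width 0.61 and the load shows on the wrist. Bore centre is at about (316,343) in the wrist view. I'll correct for its offset in the hand and move over the pin.

```bash
python3 - <<'E'
from workcell import bot
from h import *
r,t=shot(bot,"wrist","w6b")
R=Ro.from_euler('xyz',t[1]).as_matrix()
# bore: dark ellipse
g=cv2.cvtColor(r["image"],cv2.COLOR_BGR2GRAY);g=cv2.GaussianBlur(g,(5,5),0)
print(g[343,230:400:8],g[300:400:6,316])
sub=g[310:380,275:360]; th=(int(g[343,316])+int(g[300,316]))/2
h,s=blob(sub<th,(41,33));c=cen(h)+[275,310];print(c,s,th)
q=onz(r,c,t[0][2]+.076,t)[0];o=R.T@(q-t[0]);print("bore in tool",o)
G=np.array([.4335,-.301])
bot.movep([*G,.10],down(az(G)))
shot(bot,"wrist","w7");shot(bot,"scene","s7");print(bot.current_width(),bot.current_tool_pos(),bot.current_time(),bot.current_force())
E
```

```text
[23 44 27 29 28 28 29 26 17 17 17 17 17 17 17 29 28 29 27 28 23 21] [31 30 29 20 17 16 17 17 18 16 16 18 32 28 28 27 24]
[315.99448367 342.37150633] [  12    7   59   51 2303] 24.0
bore in tool [-0.07599822 -0.00080797 -0.00118332]
0.6077966192315245 [ 0.43412964 -0.30008724  0.09998934] 19.3167 [ 0.63454699 -0.12337727 -1.20084345]
```

View pics/w7.png

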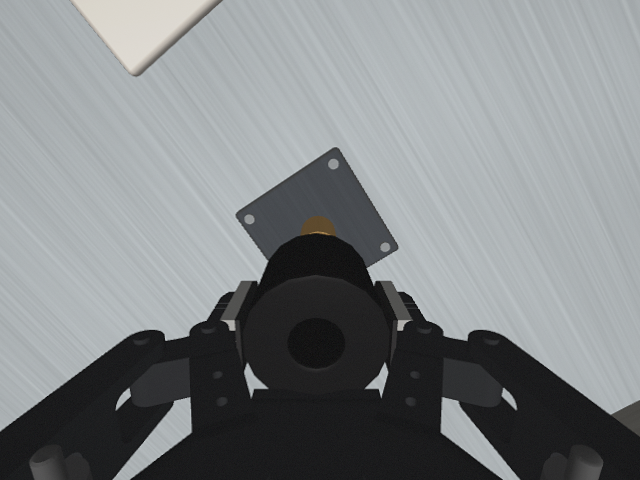

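View pics/s7.png

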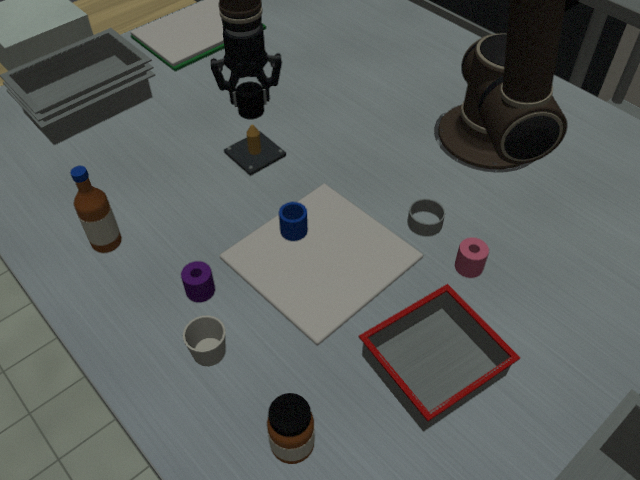

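The sleeve hangs over the pin. In the wrist view the plate screws are at (249,219), (333,164) and (385,247), and the first and last are opposite corners, so I'll use them to refine the pin axis. Then a guarded descent.

```bash
python3 - <<'E'
from workcell import bot
from h import *
r,t=shot(bot,"wrist","w7b")
q=onz(r,[(249,219),(385,247),(333,164)],.012,t);print(q);G=(q[0]+q[1])[:2]/2;print("pin axis",G)
T=.5*(G+[.4335,-.301]); print(T)
assert np.hypot(*(T-[.4335,-.301]))<.004
print(bot.movel([*T,.035],v=.04,guard=4),bot.current_tool_pos(),bot.current_force(),bot.current_time())
bot.pause(.5);p=bot.current_tool_pos();print(p,bot.current_force(),bot.current_torque(),bot.current_width())
shot(bot,"wrist","w8");shot(bot,"scene","s8")
E
python3 -c "
import cv2
s=cv2.imread('pics/s8.png')[60:190,190:330];cv2.imwrite('pics/c8.png',cv2.resize(cv2.convertScaleAbs(s,alpha=1.8),(646,600),interpolation=cv2.INTER_CUBIC))"
```

```text
[[ 0.39301908 -0.26228662  0.012     ]
 [ 0.47158151 -0.34561941  0.012     ]
 [ 0.47371144 -0.26476288  0.012     ]]
pin axis [ 0.4323003  -0.30395301]
[ 0.43290015 -0.30247651]
True [ 0.43346049 -0.30257995  0.04939118] [ 3.85339685 -2.69635324 -1.53958355] 20.5167
[ 0.43331634 -0.3024586   0.04960933] [ 5.00775302 -3.64073735 -1.7489855 ] [-0.79212168 -0.97237105  0.03254345] 0.6133895697958933
```

View pics/c8.png

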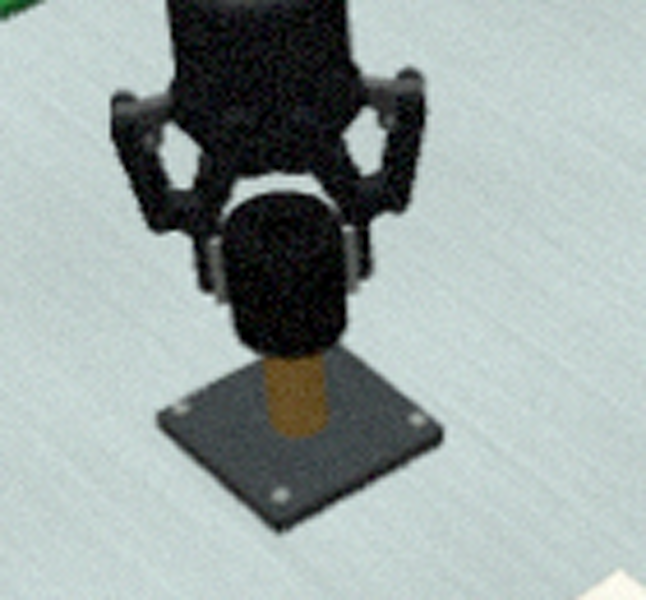

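View pics/w8.png

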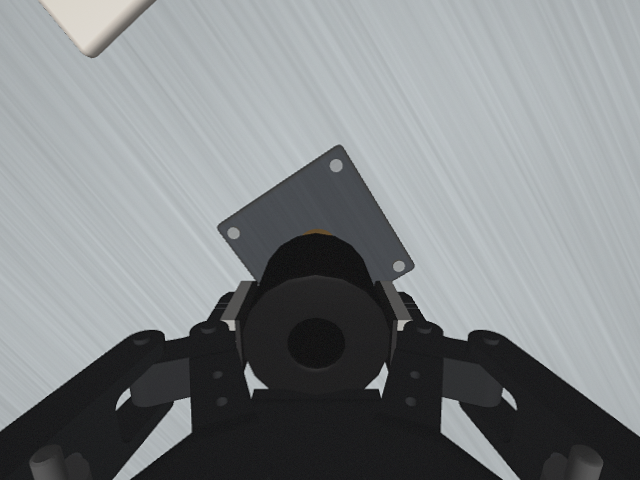

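The nose touched the bore's inner side first: the lateral force is (5, −3.6) N along the jaw direction with almost no upward force. I'll back off 4 mm, shift about 1.5 mm that way, and lower again.

```bash
python3 - <<'E'
from workcell import bot
from h import *
p=np.array(bot.current_tool_pos())
T=p[:2]+.0017*np.array([.81,-.59])
bot.movel([*p[:2],.054],v=.04);bot.movel([*T,.054],v=.04); print(bot.current_force())
for k in range(2):
    g=bot.movel([*T,.035],v=.03,guard=5);bot.pause(.2);p=np.array(bot.current_tool_pos());f=np.array(bot.current_force());print(g,p,f,bot.current_time())
    if f[2]>2 : break
    T=T+.0012*f[:2]/np.linalg.norm(f[:2]); bot.movel([*T,p[2]+.001],v=.03)
bot.pause(.5);print(bot.current_tool_pos(),bot.current_force(),bot.current_torque(),bot.current_width())
shot(bot,"scene","s9")
E
python3 -c "
import cv2
s=cv2.imread('pics/s9.png')[60:190,190:330];cv2.imwrite('pics/c9.png',cv2.resize(cv2.convertScaleAbs(s,alpha=1.8),(646,600),interpolation=cv2.INTER_CUBIC))"
```

```text
[-0.27328881  0.39025329 -1.00553748]
True [ 0.43411472 -0.30304125  0.04889256] [-0.58146763  1.21442432 -0.47309038] 22.1667
True [ 0.43412079 -0.30287933  0.04850053] [ 0.20536724 -1.93615063  5.47000167] 22.85
[ 0.4341036  -0.3028287   0.04842623] [ 0.44862267 -1.31175114  4.81808448] [-0.37228323 -0.07645821  0.03097536] 0.6143269118878688
```

View pics/c9.png

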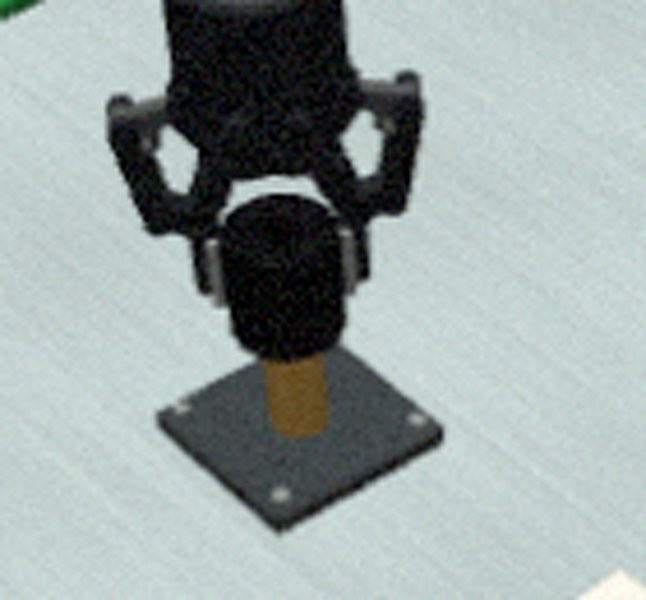

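Black now rests on the nose: about 6 N upward with TCP z at 0.0484, which puts the underside at about 0.069, as expected, and it looks upright in the scene view. It won't go further, so it goes to the reject pan.

```bash
python3 - <<'E'
from workcell import bot
from h import *
p=bot.current_tool_pos();bot.movel([p[0],p[1],.11],v=.2)
P=np.array([.5375,.307])
bot.movep([*P,.11],down(az(P)))
print(bot.current_width(),bot.current_time())
print(bot.movel([*P,.0],v=.2)); print(bot.movel([*P,-.024],v=.05,guard=4),bot.current_tool_pos(),bot.current_force())
bot.gripper_to(.85);bot.movel([*P,.11],v=.2)
shot(bot,"wrist","w10");shot(bot,"scene","s10");print(bot.current_time())
E
```

```text
0.6090283887264127 26.0667
False
True [ 0.53838915  0.30753818 -0.01728256] [-0.5736616  -0.4514624   4.07865289]
28.4
```

View pics/w10.png

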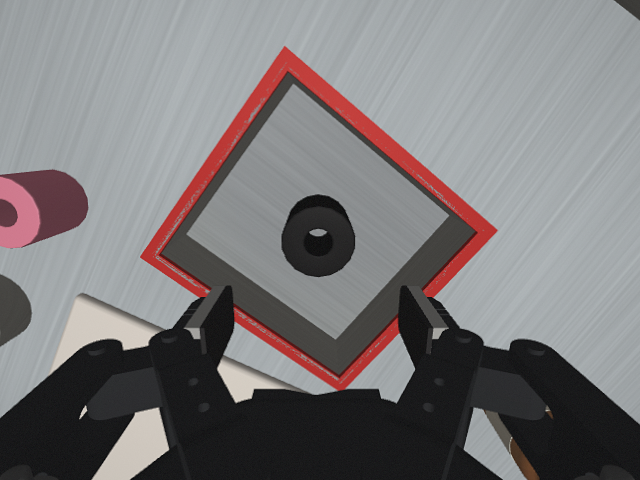

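View pics/s10.png

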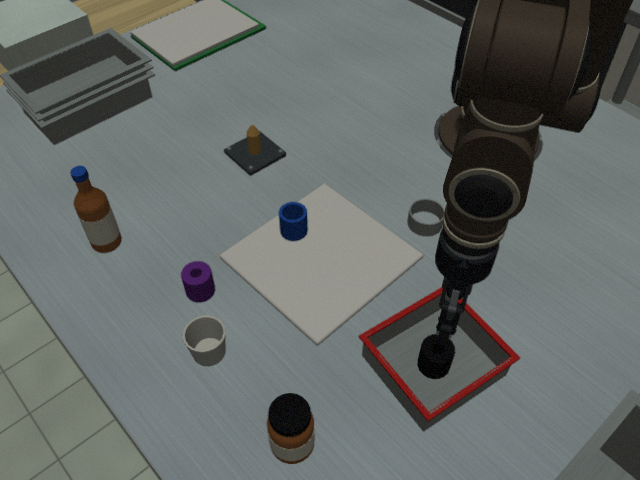

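Black stands upright in the pan, at (318,240) in the wrist view and (436,357) in the scene. Next, the blue one.

```bash
python3 - <<'E'
from workcell import bot
from h import *
B=np.array([.523,-.0663])
bot.movep([*B,.08],down(az(B)));bot.gripper_to(1.0)
print(bot.movel([*B,-.009],v=.12,guard=8),bot.current_tool_pos())
bot.gripper_to(0.0); print(bot.current_width(),bot.current_force())
bot.movel([*B,.10],v=.15)
G=np.array([.4341,-.3028])
bot.movep([*G,.10],down(az(G)))
shot(bot,"wrist","w11");shot(bot,"scene","s11"); print(bot.current_width(),bot.current_force(),bot.current_tool_pos(),bot.current_time())
E
```

```text
False [ 0.52355813 -0.06636932 -0.00835226]
0.6232879616781506 [-0.99000975  0.01268815  4.3779892 ]
0.6252576998117324 [-0.73199055 -0.15487868 -1.47155778] [ 0.43473606 -0.30160258  0.09981355] 33.3583
```

View pics/w11.png

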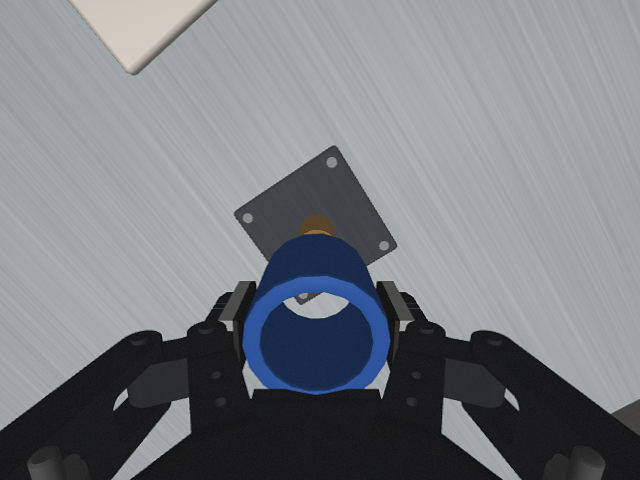

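View pics/s11.png

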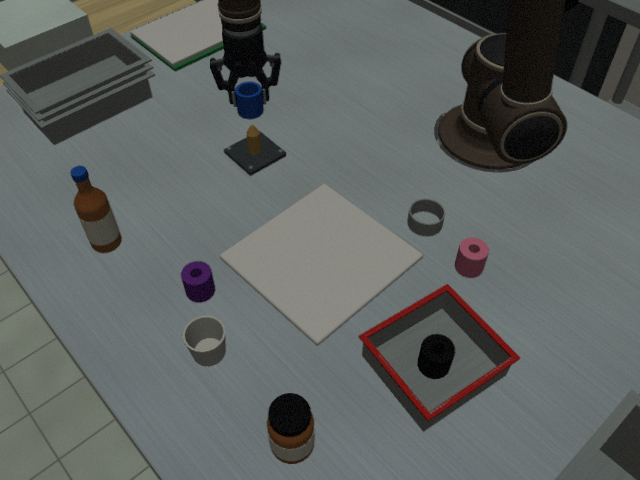

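Blue sits in the hand just as black did, with its rim centred at about (316,335). Guarded descent down the pin.

```bash
python3 - <<'E'
from workcell import bot
from h import *
G=np.array([.4341,-.3028])
g=bot.movel([*G,.0],v=.06,guard=5);print(g,bot.current_tool_pos(),bot.current_force())
if not g:
    print(bot.movel([*G,-.016],v=.03,guard=4),bot.current_tool_pos(),bot.current_force())
shot(bot,"wrist","w12");shot(bot,"scene","s12"); print(bot.current_width(),bot.current_time())
E
python3 -c "
import cv2
s=cv2.imread('pics/s12.png')[60:190,190:330];cv2.imwrite('pics/c12.png',cv2.resize(cv2.convertScaleAbs(s,alpha=1.8),(646,600),interpolation=cv2.INTER_CUBIC))"
```

```text
False [ 4.34343692e-01 -3.02968177e-01  3.57366397e-04] [ 0.78529868 -0.53135535 -0.41396302]
True [ 0.43450341 -0.30305476 -0.00773049] [-1.16715314  0.5020658   5.88087668]
0.6316823335454309 35.65
```

View pics/c12.png

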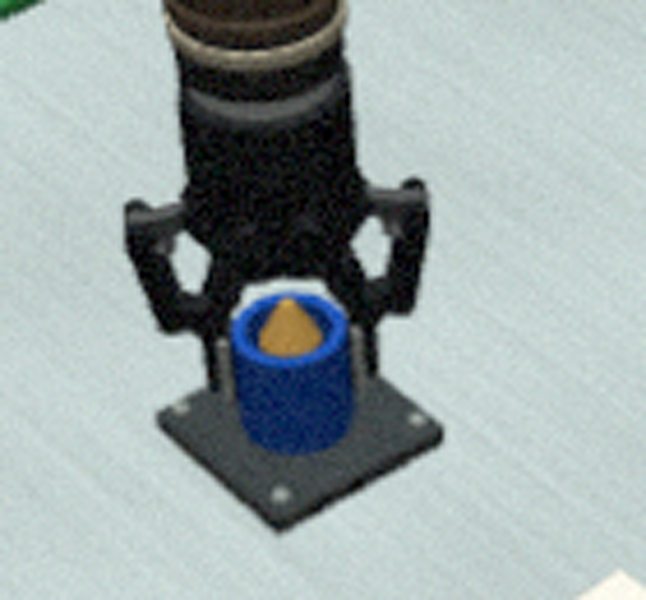

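Blue is down on the plate: contact at TCP z −0.0077 (expected about −0.009), with the pin nose showing above the rim. I'll release, rise straight up and check.

```bash
python3 - <<'E'
from workcell import bot
from h import *
bot.gripper_to(1.0)
p=bot.current_tool_pos();bot.movel([p[0],p[1],.14],v=.15)
bot.pause(.3)
shot(bot,"wrist","w13");shot(bot,"scene","s13"); print(bot.current_width(),bot.current_time(),bot.current_force())
E
python3 -c "
import cv2,numpy as np
s=cv2.imread('pics/s13.png');w=cv2.imread('pics/w13.png')
cv2.imwrite('pics/c13.png',np.hstack([cv2.resize(s,(400,300)),cv2.resize(s[60:195,190:370],(400,300))]))"
```

```text
1.00352800333483 37.6167 [0.2549048  0.23638908 0.51207279]
```

View pics/c13.png

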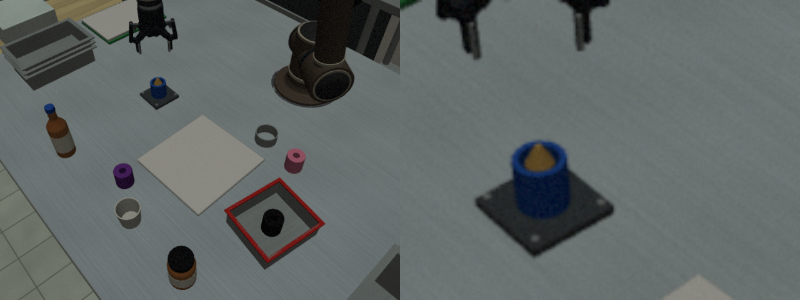

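View pics/w13.png

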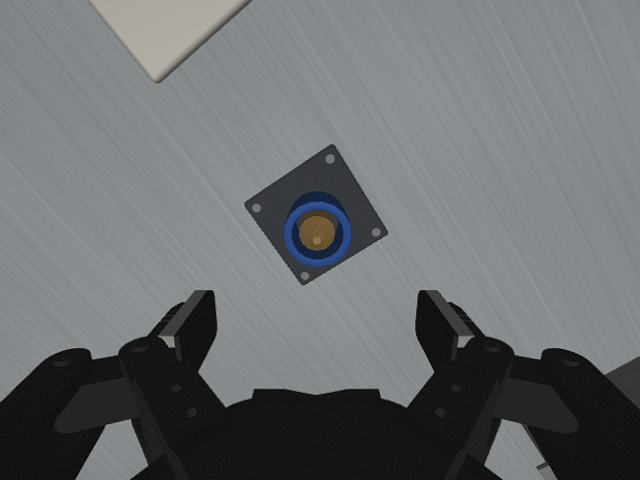

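Blue is seated flat on the plate around the pin, at (317,233) in the wrist view. Black is in the pan and the gripper is clear of everything, so I'm handing in.

```bash
python3 -c "
from workcell import bot
bot.close_job();print(bot.current_time())"
```

```text
the job is handed in; nothing more can be done
the job is handed in; nothing more can be done
```

I tried the black sleeve on the pin, put it in the reject pan, then slid the blue sleeve down to the base plate and left it there. I handed the job in at about 37.6 s, under the 67 s limit.

**Black sleeve:** it stopped with about 6 N of upward force and its underside at about 69 mm, which is the expected 13 mm below the tip. It stayed in the gripper while resting on the nose; I didn't let go of it there. It now stands upright on the floor of the red-rimmed pan.

**Blue sleeve:** contact with the plate came within about 1 mm of the expected height. The last wrist and scene pictures, taken after release, show it seated around the pin with the gripper clear.

**What went wrong or disagreed:**
- **First grasp:** it closed on air above the black sleeve. Touching the shut fingers to the board showed the real fingertips sit about 37 mm short of the reported TCP. I corrected for that in every later move.
- **First try on the pin:** the nose touched one side of the black bore first, with about 6 N sideways. I backed off and shifted about 2 mm before it rested properly.
- **Position estimates:** the cameras disagreed by up to about 4 mm, which was still within the available clearance.

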